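# Set the strap splitter and lock the setting

## Task

Set the green strap splitter to the marked thickness: with the lock ring still loose, turn the black knob clockwise until its white pointer lines up with the red marker on the dial. Then turn the orange lock ring under it clockwise until it is fully tight against its stop, without losing the setting. Let go, and leave the other things on the bench where they are.

Things in the scene. Friction and masses are not known exactly. Their poses are not given: they have to be found in the camera images.
- splitter: green strap splitter bolted to the bench, in another place and yaw each time: base 200 x 170 mm; top bar 70 (x) x 190 mm (y), top face at 120 mm. Origin on the bench under the common vertical axis of ring, dial and knob. Heights above the bench: orange lock ring, 104 mm across, 140 to 154 mm; fixed white dial, 90 mm across, top at 162 mm; black knob 162 to 208 mm.
- knob (a joint): turn of the black setting knob, rad, grows clockwise seen from above, 0 to 2.6; friction of about 0.07 N m, stays where it is left
- knob_grip (a point): on the knob's axis, 196 mm above the bench, where to grip the knob's bar: 56 mm long, 16 mm wide and 40 mm tall (168 to 208 mm above the bench), on a 58 mm round skirt; fingers gripping its two long sides may reach down to 172 mm. Its x axis runs along the bar to its pointer end, its y axis across the bar.
- pointer (a point): where the knob's white pointer points: 40 mm out from the axis, on the dial's scale, turning with the knob (white stripe on one end of the bar)
- red_mark (a point): middle of the red marker clipped to the dial's rim, 40 mm out from the axis; does not turn; always 0.5 to 1.5 rad clockwise of the pointer's start. The marker is thin and cannot be moved.
- lock_ring (a joint): turn of the orange lock ring, rad, grows clockwise seen from above: starts loose at 0.1 to 0.6, hard stop at 1.5 = fully tight, its two wings then stand over the yellow marks on the top bar's ends. Friction of about 0.22 N m, stays where it is left.
- wing_a (a point): grip centre of one of the lock ring's two equal wings, 72 mm from the axis, 162 mm above the bench, turns with the ring. A wing is an upright orange tab 24 mm long radially, 12 mm thick along the circle, 138 to 172 mm above the bench, free beneath down to the top bar at 120 mm. Its x axis points outwards along the radius, its y axis lies along the circle.
- wing_b (a point): the same point on the opposite wing (its x axis points inwards to the ring's axis)
- jar_mid (a point): amber glass jar with black lid, 58 mm across, 75 mm high, loose, standing beside the machine; the point is in or close to its middle; leave it alone
- spool_mid (a point): red thread spool, 54 mm across, 60 mm high, loose, standing beside the machine; the point is in or close to its middle; leave it alone
- hammer_mid (a point): hammer lying loose on the left of the bench; the point is in or close to its middle; leave it alone
- awl_mid (a point): wooden-handled awl lying loose on the right of the bench; the point is in or close to its middle; leave it alone
- rule_mid (a point): steel rule 300 x 30 x 4 mm lying loose behind the machine; the point is in or close to its middle; leave it alone
- dye_mid (a point): white bottle with blue cap, 52 mm across, 130 mm high, loose, on the right of the bench; the point is in or close to its middle; leave it alone

How it is judged (in metres and radians):
On the way, in this order (a step that is already met when the one before it is completed fails the run):
1. the pointer is turned to the red marker (within 5 mm on the scale, about 7 degrees) and rests there while the lock ring is still loose (below 1.0 rad) (horizontal distance between pointer and red_mark below 0.005 m and value of joint lock_ring below 1 rad and velocity of joint knob between -0.1 and 0.1 rad/s), for 0.3 s.
2. the lock ring is turned tight, to within 0.1 rad of its stop (value of joint lock_ring above 1.4 rad), for 0.2 s.
At the end, for the whole second after the job is handed in: The pointer is within 5 mm (about 7 degrees) of the red marker on the dial's scale, the lock ring is within 0.1 rad of its stop at 1.5 rad (above 1.4), and both are at rest (horizontal distance between pointer and red_mark below 0.005 m and value of joint lock_ring above 1.4 rad and velocity of joint knob between -0.05 and 0.05 rad/s and velocity of joint lock_ring between -0.05 and 0.05 rad/s); the robot touches nothing.
It fails at once if a loose thing on the bench is moved by more than 30 mm (distance of any of jar_mid, spool_mid, hammer_mid, awl_mid, rule_mid, dye_mid from where it was at the start of the episode above 0.03 m).
It also fails if it takes over 51 s, if anything falls off the work surface, if the arm or the gripper's body presses on something with over 40 N, if the wrist force passes 120 N, or if a joint passes its speed limit or range.

## Robot

A 6-joint arm with a two-finger parallel gripper is mounted at the origin on the work surface. World frame = base frame: x ahead of the robot, y to its left, z up, the work surface at z = 0. Lengths are in m, angles in degrees, forces in N, time in s.
With the tool pointing down it reaches from about 0.35 to 0.875 m from the base axis. Payload 4.2 kg.
Tool frame: the origin (TCP) lies midway between the tips of the shut fingers; the grasp point (between the pads) lies 19 mm behind it; y points along the fingers, z is the direction in which the jaws open and shut, and the axes are right-handed (so a half turn about y gives the same grasp; the last joint's range is limited). The gripper opens to 87 mm and grips with 3 to 60 N. Pads are 19 mm wide; open, the fingers measure 117 mm over their backs; the gripper's body (75 mm by 190 mm) begins 51 mm behind the grasp point.
Start: joints at [80.821, 22.042, 0.453, 0, -68.411, -14.817], TCP at [0.254, 0.571, 0.223] pointing down, gripper open.
Joint ranges: [-179.83, 179.83], [-69.29, 118.12], [-61.27, 80.66], [-181.25, 117.63], [-171.15, -9.14], [-177.46, 177.46]. Speed limits (degrees/s): [159.86, 159.86, 180, 180, 180, 180].

## Interface

Orientations are given as [roll, pitch, yaw] about the fixed x, y, z axes, in that order (R = Rz(yaw) Ry(pitch) Rx(roll)).
In Python, from workcell import env gives the robot as it stands. The module is installed in compiled form; this text tells all that it offers. Calls block until the motion is done:
- env.goto(position, orientation): joint-space move of the TCP to a pose.
- env.move_straight(position, rotation=None, rate=0.15, force_limit=None): straight line of the TCP; rotation=None keeps the orientation; rate is the mean speed in m/s. With force_limit (N) it stops when the force on the tool has changed by that much, and returns True; else False.
- env.set_joints(angles): joint-space move.
- env.gripper_to(opening, grasp_force=None): opening from 0.0 (shut) to 1.0 (fully open); grasp_force is the grip in N (None keeps the last); returns when the fingers have stopped.
- env.dwell(seconds).
- env.inverse_kinematics(position, orientation): joint angles nearest the present ones, or None.
- env.read_state(): the state.
- env.grab_frame(name): name is "scene" or "top"; returns a dict with "image" (420x560x3 uint8, blue, green, red), "fx", "fy", "cx", "cy" (pixels), "position" and "orientation" of the camera in the world. Camera axes: x right, y up, looking along -z (the intrinsics and any distortion apply to the point x, -y, -z); pixel columns grow to the right and rows downward; lengths in m; the calibration is good to about 2 mm. A picture is of the moment at which its call begins. There is no depth.
A pose or a line that the arm cannot do raises env.Unreachable and nothing moves.
- env.close_job(): hands the job in, once; it reports no verdict.
Trained networks look in a picture, given as the dict that the camera call returned (one of the last four; its "shot" number tells which), for a name from the list of things; names that differ only in an ending like _2 or _b are one class to them, and where a whole thing is asked for, a point or a joint stands for the part that bears it (a point fixed in the world has none). Each returns a list of dicts, best first, with "score" (0 to 1); they miss things now and then, are a little off and sometimes report something else, mostly with a low value. They report only what shows in the picture. A call takes as long as a camera call.
- env.search_frame(picture, thing): "xyz" ([x, y, z] in m, in world coordinates, good to about 4 mm: the middle of the surface that is visible of it).
- env.trace(picture, thing): "mask" (420x560 bool, what is visible of it).
The state is a dict: "clock": time; "joint_positions": joint angles; "qvel": joint speeds; "joint_torque": joint torques, N m; "position": TCP position; "tool_rot": TCP orientation; "force": force on the tool from outside, world axes, zero at the start; "wrist_torque": the same for the moment, N m; "opening": opening from 0.0 (shut) to 1.0 (fully open).
Only numpy, scipy, OpenCV 4.12 (cv2) and the standard library are available. Lean on these libraries where they do the work, as an engineer would, in place of code of your own. Each camera call takes 0.05 s, during which the arm holds its last target. There are 200 camera calls.

## Working session

There is one attempt and no reset: what is moved stays moved. The work goes in short steps, each a Python script; the robot and the scene stay as the last script left them, time stands still between calls to the robot, and variables do not carry over. Pictures are saved under pics/ and viewed, about 8 in all and at most 12, crops included, and the job is handed in when it is done.

```bash
mkdir -p pics; cat > h.py <<'E'
from workcell import env
import numpy as np, cv2
from scipy.spatial.transform import Rotation as R
np.set_printoptions(precision=4,suppress=True)
def rot(o):
    o=np.array(o,float); return o if o.shape==(3,3) else R.from_euler('xyz',o,degrees=True).as_matrix()
def ray(p,u,v):
    d=rot(p['orientation'])@np.array([(u-p['cx'])/p['fx'],-(v-p['cy'])/p['fy'],-1]); return np.array(p['position']),d
def onz(p,u,v,z):
    o,d=ray(p,u,v); return o+d*(z-o[2])/d[2]
def proj(p,X):
    c=rot(p['orientation']).T@(np.array(X)-p['position']); return np.array([p['cx']-p['fx']*c[0]/c[2],p['cy']+p['fy']*c[1]/c[2]])
E
python3 - <<'E'
from h import *
s=env.read_state(); print(s)
for n in ['top','scene']:
    p=env.grab_frame(n); cv2.imwrite(f'pics/{n}0.png',p['image'])
    print(n,{k:v for k,v in p.items() if k!='image'})
    for t in ['knob_grip','pointer','red_mark','wing_a','splitter','jar_mid','spool_mid','dye_mid']:
        print(t,[(np.array(r['xyz']),round(r['score'],2)) for r in env.search_frame(p,t)[:3]])
E
```

```text
{'clock': 0.0, 'joint_positions': array([ 80.8214,  22.0921,   0.3807,  -0.0281, -68.412 , -14.8196]), 'qvel': array([-0.0615, -0.0981, -0.0416, -0.005 , -0.0231, -0.0215]), 'joint_torque': array([  0.0003, -39.067 ,  18.7405,   4.2198,   0.011 ,  -0.0002]), 'position': array([0.2539, 0.5704, 0.2215]), 'tool_rot': array([-89.874 ,   0.0063, 155.9915]), 'force': array([-0.3143,  0.074 , -0.3888]), 'wrist_torque': array([-0.0033,  0.0007,  0.0296]), 'opening': 1.0014061403389194}
top {'fx': 418.66295333333557, 'fy': 418.66295333333557, 'cx': 279.44424909502953, 'cy': 206.848522491263, 'position': array([0.4562, 0.0042, 1.6956]), 'orientation': array([  3.9868,   0.376 , -91.4612]), 'shot': 1}
knob_grip [(array([ 0.5143, -0.1458,  0.1674]), 0.63), (array([0.7709, 0.0391, 0.0048]), 0.51)]
pointer [(array([ 0.5149, -0.1431,  0.1727]), 0.64), (array([ 0.5103, -0.1399,  0.1214]), 0.62), (array([ 0.544 , -0.488 ,  0.0856]), 0.48)]
red_mark []
wing_a [(array([0.5266, 0.5496, 0.0251]), 0.47), (array([ 0.522 , -0.1423,  0.1533]), 0.46)]
splitter [(array([ 0.507 , -0.142 ,  0.1211]), 0.77)]
jar_mid [(array([0.5158, 0.0662, 0.0756]), 0.53)]
spool_mid []
dye_mid [(array([ 0.5437, -0.4874,  0.0894]), 0.57)]
scene {'fx': 461.6106698449458, 'fy': 461.6106698449458, 'cx': 277.4101751520737, 'cy': 208.19804701148536, 'position': array([ 1.5119, -0.2263,  1.1275]), 'orientation': array([44.5753,  1.0662, 75.2258]), 'shot': 2}
knob_grip [(array([ 0.5275, -0.1505,  0.1822]), 0.59)]
pointer [(array([ 0.5264, -0.1521,  0.1836]), 0.6)]
red_mark []
wing_a [(array([ 0.5559, -0.1496,  0.157 ]), 0.52)]
splitter [(array([ 0.5512, -0.152 ,  0.0762]), 0.86), (array([0.5293, 0.5533, 0.0219]), 0.29)]
jar_mid [(array([0.5313, 0.0608, 0.0525]), 0.93)]
spool_mid [(array([ 0.5072, -0.3483,  0.0582]), 0.79), (array([0.5349, 0.0606, 0.0542]), 0.71), (array([ 0.5614, -0.4931,  0.0763]), 0.64)]
dye_mid [(array([ 0.5615, -0.4932,  0.0757]), 0.85)]
```

```bash
python3 - <<'E'
from h import *
p=env.grab_frame('top');q=env.grab_frame('scene')
def crop(p,X,w,n):
    u,v=proj(p,X).astype(int); print(n,'origin',u-w,v-w)
    return cv2.resize(p['image'][v-w:v+w,u-w:u+w],(400,400),interpolation=cv2.INTER_CUBIC)
X=[.514,-.146,.165]
cv2.imwrite('pics/c1.png',np.hstack([crop(p,X,40,'top'),crop(q,X,50,'scene')]))
E
```

```text
top origin 282 179
scene origin 174 150
```

View pics/c1.png

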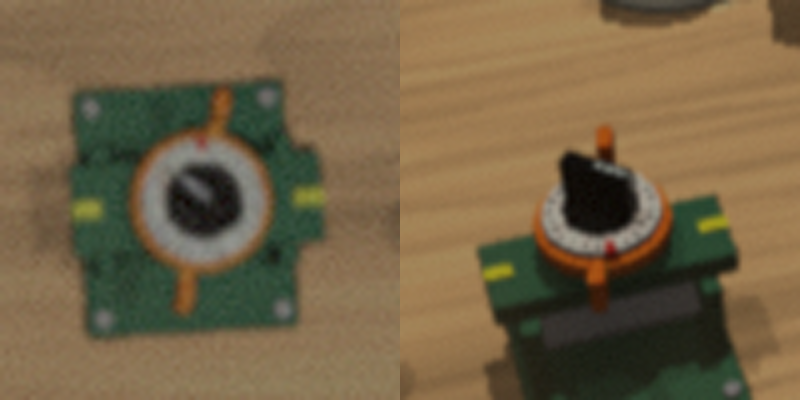

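View pics/scene0.png

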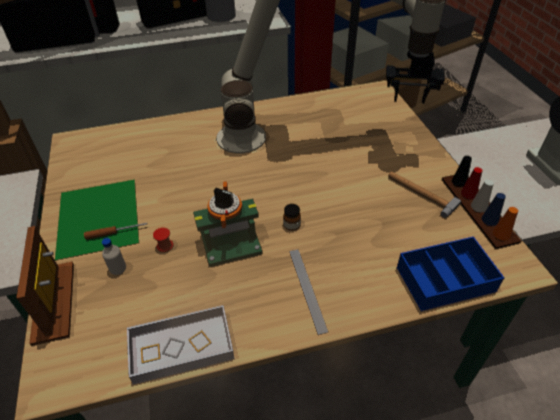

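The close-ups show the pointer stripe up-left (top crop about 195,184; centre about 203,200). The red marker is straight up at about 201,142. The wings are at about 220,108 and 186,292, and the yellow tight marks are left and right. I'll measure these next.

```bash
cat > meas.py <<'E'
from h import *
from scipy.optimize import least_squares
def avg(n,k=6):
    ps=[env.grab_frame(n) for _ in range(k)]; p=ps[-1]; p['image']=np.mean([x['image'] for x in ps],0).astype(np.float32); return p
def cents(p,axis0,z,wt,rmax,rmin=0,thr=.3):
    """weighted blobs on plane z within rmin..rmax of axis; wt(b,g,r)->weight"""
    u,v=proj(p,[*axis0,z]).astype(int); w=45
    vv,uu=np.mgrid[v-w:v+w+1,u-w:u+w+1]
    o=np.array(p['position']);Rm=rot(p['orientation'])
    d=np.stack([(uu-p['cx'])/p['fx'],-(vv-p['cy'])/p['fy'],-np.ones(uu.shape)],-1)@Rm.T
    X=o+d*((z-o[2])/d[...,2])[...,None]
    b,g,r=[p['image'][v-w:v+w+1,u-w:u+w+1,i] for i in range(3)]
    W=wt(b,g,r); rr=np.hypot(X[...,0]-axis0[0],X[...,1]-axis0[1]); W=np.where((rr<rmax)&(rr>=rmin),W,0).clip(0)
    if W.max()<=0: return []
    n,l=cv2.connectedComponents((W>thr*W.max()).astype(np.uint8)); out=[]
    for i in range(1,n):
        m=(l==i); out.append((W[m].sum(),(X[m]*W[m][:,None]).sum(0)/W[m].sum(),m.sum()))
    return sorted(out,key=lambda t:-t[0])
ang=lambda X,c:np.degrees(np.arctan2(X[1]-c[1],X[0]-c[0]))
orange=lambda b,g,r:np.where((r>1.35*g)&(g>1.4*b),r-b-50,0)
red=lambda b,g,r:np.where((r-g>25),r-1.15*g-.3*abs(g-b)-10,0)
yellow=lambda b,g,r:np.where((r<1.3*g)&(g>1.6*b),g-b-40,0)
E
python3 - <<'E'
from meas import *
a0=np.array([.518,-.146])
for n in ['top','scene']:
    p=avg(n); np.savez('pics/'+n,**p)
    print(n)
    for nm,z,f,rm,ri in [('yellow',.12,yellow,.11,.06),('wings',.172,orange,.09,.06),('red',.164,red,.055,.03),('stripe',.208,lambda b,g,r:g-35,.030,0)]:
        for c in cents(p,a0,z,f,rm,ri)[:4]: print(nm,round(float(c[0])),c[1],c[2],'ang %.1f'%ang(c[1],a0))
    # dial: white ellipse on z=.162
    W=lambda b,g,r:np.where((abs(r-b)<35)&(g>110),1.,0)
    for c in cents(p,a0,.162,W,.055)[:2]: print('dial',c[1],c[2])
E
```

```text
top
yellow 574 [ 0.5186 -0.228   0.12  ] 20 ang -89.6
yellow 549 [ 0.5131 -0.06    0.12  ] 20 ang 93.3
wings 728 [ 0.4493 -0.128   0.172 ] 20 ang 165.3
wings 552 [ 0.5866 -0.159   0.172 ] 15 ang -10.7
red 127 [ 0.5601 -0.1437  0.164 ] 6 ang 3.1
red 10 [ 0.5377 -0.0998  0.164 ] 1 ang 66.9
stripe 6300 [ 0.526  -0.1564  0.208 ] 87 ang -52.4
dial [ 0.5149 -0.1431  0.162 ] 250
scene
yellow 1340 [ 0.5139 -0.0642  0.12  ] 23 ang 92.9
yellow 1294 [ 0.5199 -0.2321  0.12  ] 23 ang -88.8
wings 5766 [ 0.5803 -0.1599  0.172 ] 93 ang -12.5
wings 1693 [ 0.448  -0.1329  0.172 ] 27 ang 169.4
red 956 [ 0.5516 -0.1105  0.164 ] 26 ang 46.5
red 467 [ 0.5634 -0.1493  0.164 ] 11 ang -4.1
red 330 [ 0.5321 -0.1954  0.164 ] 10 ang -74.1
red 56 [ 0.5711 -0.1377  0.164 ] 2 ang 8.9
stripe 7411 [ 0.5102 -0.1373  0.208 ] 106 ang 131.7
dial [ 0.5305 -0.1761  0.162 ] 96
dial [ 0.5334 -0.1208  0.162 ] 82
```

```bash
python3 - <<'E'
from meas import *
ims=[]
for n,c in [('top',(.517,-.1437)),('scene',(.5155,-.147))]:
    p=dict(np.load(f'pics/{n}.npz')); a=np.array(c)
    for thr in (.5,.7):
        for s in cents(p,a,.208,lambda b,g,r:g-60,.022,0,thr)[:2]: print(n,thr,s[1],s[2],'%.1f'%ang(s[1],a))
    u,v=proj(p,[*c,.185]).astype(int);w=22;k=18
    im=cv2.resize(p['image'][v-w:v+w,u-w:u+w].clip(0,255).astype(np.uint8),None,fx=9,fy=9,interpolation=cv2.INTER_CUBIC)
    P=lambda X:tuple(((proj(p,X)-[u-w,v-w]+.5)*9).astype(int).tolist())
    for d,col in [(0,(0,0,255)),(30,(0,255,255)),(60,(0,255,0)),(90,(255,0,0))]:
        t=np.radians(d); e=np.array([np.cos(t),np.sin(t),0])
        A=np.array([*c,.208]); B=np.array([*c,.162])
        cv2.circle(im,P(A+.028*e),2,col,-1); cv2.circle(im,P(A-.028*e),1,col,-1); cv2.circle(im,P(B+.045*e),2,col,-1)
    cv2.circle(im,P(A),2,(255,0,255),-1); ims.append(im)
cv2.imwrite('pics/c2.png',np.hstack(ims))
E
```

```text
top 0.5 [ 0.5247 -0.1339  0.208 ] 9 52.1
top 0.7 [ 0.5239 -0.1337  0.208 ] 6 55.5
scene 0.5 [ 0.5182 -0.1297  0.208 ] 15 81.2
scene 0.5 [ 0.4997 -0.1507  0.208 ] 14 -166.7
scene 0.7 [ 0.4985 -0.1497  0.208 ] 9 -171.0
scene 0.7 [ 0.5147 -0.1278  0.208 ] 9 92.4
```

View pics/c2.png

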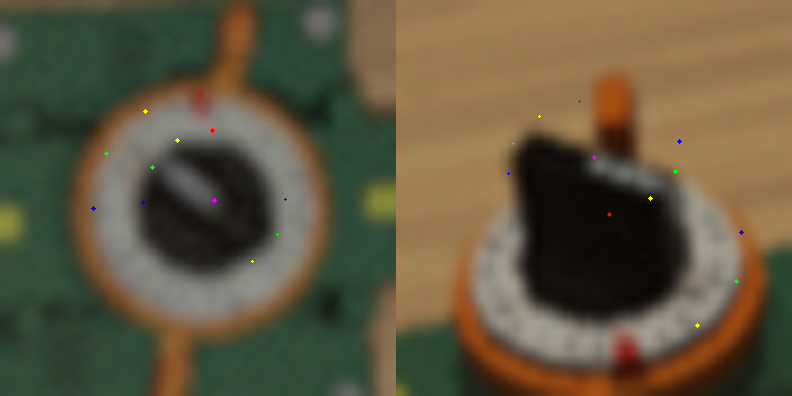

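The overlay puts the pointer at about 53° and the red marker at about -1° (world yaw). The wings are at about -12° and 168°, and the tight line is at about -88° and 92°. Next I grip and turn the knob.

```bash
python3 - <<'E'
from h import *
C=[.5163,-.1453]
def st(t): s=env.read_state(); print(t,round(s['clock'],2),s['position'],s['tool_rot'],s['force'],s['wrist_torque'],round(s['opening'],3))
env.goto([.27,.5,.31],[-90,0,120])
env.goto([*C,.29],[-90,0,53]); env.gripper_to(.5)
print(env.move_straight([*C,.181],rate=.1,force_limit=10)); st('down')
env.gripper_to(0,15); st('grip')
for n in ['top','scene']:
    p=env.grab_frame(n); cv2.imwrite(f'pics/g_{n}.png',p['image'])
for y in np.linspace(53,-1,7)[1:]:
    env.goto([*C,.181],[-90,0,y])
st('turned')
a=env.grab_frame('scene')['image'][130:330,100:400]
cv2.imwrite('pics/g.png',cv2.resize(a,(800,533)))
E
```

```text
False
down 6.88 [ 0.5168 -0.1454  0.1817] [-90.0758  -0.0423  53.0113] [ 0.0822 -0.6353 -0.201 ] [ 0.1019 -0.0534 -0.023 ] 0.503
grip 7.49 [ 0.5161 -0.1452  0.1811] [-89.9767   0.01    52.998 ] [-1.3998  0.5603  1.3857] [ 0.2691  0.3096 -0.0617] 0.183
turned 9.24 [ 0.5165 -0.1461  0.1811] [-90.0735  -0.02    -0.719 ] [ 0.5841 -5.868   0.9591] [-1.6834 -0.0563 -0.0647] 0.184
```

View pics/g.png

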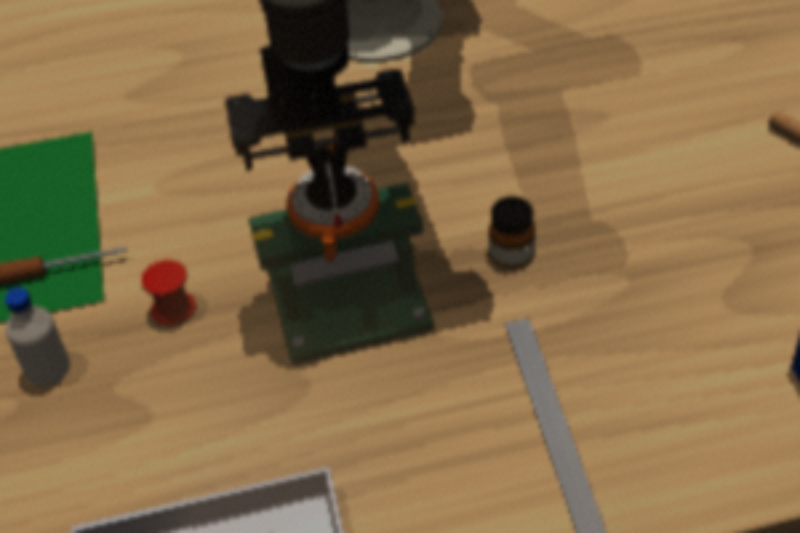

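The grip width is 16 mm and the white stripe now points at the red marker. I'll release, clear the view and check.

```bash
cat > chk.py <<'E'
from meas import *
def check(f):
    ims=[]
    for n,c in [('top',(.517,-.1437)),('scene',(.5155,-.147))]:
        p=avg(n); a=np.array(c)
        for s in cents(p,a,.208,lambda b,g,r:g-60,.022,0,.5)[:2]: print(n,'stripe',s[1],s[2],'%.1f'%ang(s[1],a))
        ws=[c for c in cents(p,a,.172,orange,.09,.06) if c[2]>5]
        for s in ws[:2]: print('wing',s[1],s[2],'%.1f'%ang(s[1],a))
        u,v=proj(p,[*c,.185]).astype(int);w=22
        im=cv2.resize(p['image'][v-w:v+w,u-w:u+w].clip(0,255).astype(np.uint8),None,fx=9,fy=9,interpolation=cv2.INTER_CUBIC)
        P=lambda X:tuple(((proj(p,X)-[u-w,v-w]+.5)*9).astype(int).tolist())
        for d,col in [(0,(255,255,0)),(-10,(0,255,255)),(10,(0,255,0))]:
            t=np.radians(d); e=np.array([np.cos(t),np.sin(t),0])
            cv2.circle(im,P(np.array([*c,.208])+.028*e),2,col,-1); cv2.circle(im,P(np.array([*c,.162])+.045*e),2,col,-1)
        ims.append(im)
    cv2.imwrite(f,np.hstack(ims))
E
python3 - <<'E'
from chk import *
env.gripper_to(.5); print(env.read_state()['force'])
env.move_straight([.5165,-.1461,.27],rate=.15)
env.goto([.40,.15,.30],[-90,0,60])
check('pics/k.png'); print(env.read_state()['clock'])
E
```

```text
[-0.3052 -1.0658 -0.8733]
top stripe [ 0.5288 -0.1442  0.208 ] 12 -2.6
wing [ 0.4481 -0.128   0.172 ] 18 167.2
wing [ 0.5852 -0.1588  0.172 ] 16 -12.5
scene stripe [ 0.514  -0.1628  0.208 ] 24 -95.4
scene stripe [ 0.5221 -0.1314  0.208 ] 20 67.0
wing [ 0.5791 -0.1577  0.172 ] 101 -9.5
wing [ 0.4473 -0.1321  0.172 ] 24 167.7
12.625
```

View pics/k.png

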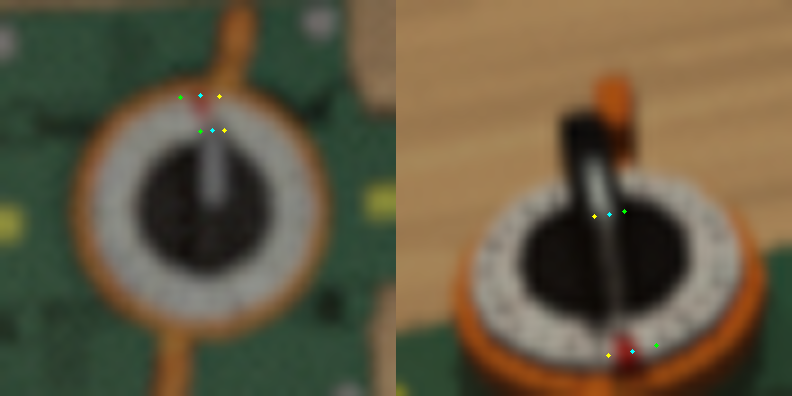

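```bash
python3 - <<'E'
from meas import *
from scipy.ndimage import map_coordinates as mc
for n,axs in [('scene',[(.5155,-.147),(.5155,-.146),(.5155,-.148)]),('top',[(.517,-.1437),(.517,-.1447)])]:
    p=avg(n,8); im=p['image']
    def samp(X,f):
        uv=np.array([proj(p,x) for x in X]); ch=[mc(im[...,i],[uv[:,1],uv[:,0]],order=1) for i in range(3)]; return f(*ch).mean()
    for a in axs:
        th=np.arange(-20,20.5,.5)
        def prof(f,pts):
            s=np.array([samp([[a[0]+r*np.cos(t),a[1]+r*np.sin(t),z] for r,z in pts],f) for t in np.radians(th)])
            w=(s-s.max()*.5-np.median(s)*.5).clip(0); k=np.argmax(s); w[abs(th-th[k])>8]=0
            return round((w*th).sum()/w.sum(),1),round(float(s.max()-np.median(s)))
        print(n,a,'red',prof(lambda b,g,r:r-g,[(r,.164) for r in np.linspace(.036,.044,5)]),
          'top stripe',prof(lambda b,g,r:g,[(r,.208) for r in np.linspace(.012,.027,8)]),
          'end stripe',prof(lambda b,g,r:g,[(.0285,z) for z in np.linspace(.175,.205,10)]) if n=='scene' else '')
E
```

```text
scene (0.5155, -0.147) red (np.float64(-3.1), 44) top stripe (np.float64(-4.7), 46) end stripe (np.float64(-3.1), 25)
scene (0.5155, -0.146) red (np.float64(-4.5), 44) top stripe (np.float64(-7.8), 44) end stripe (np.float64(-5.1), 24)
scene (0.5155, -0.148) red (np.float64(-1.8), 43) top stripe (np.float64(-1.6), 45) end stripe (np.float64(-1.1), 25)
top (0.517, -0.1437) red (np.float64(-0.8), 32) top stripe (np.float64(1.1), 9) end stripe 
top (0.517, -0.1447) red (np.float64(0.6), 32) top stripe (np.float64(4.3), 9) end stripe
```

Pointer and marker agree within about 2° in both views. Now the lock ring, gripping the near wing.

```bash
python3 - <<'E'
from h import *
C=np.array([.5163,-.146]); z=.149
def pt(a,r=.073): t=np.radians(a); return [*(C+r*np.array([np.cos(t),np.sin(t)])),z]
def st(t): s=env.read_state(); print(t,round(s['clock'],2),s['position'],s['tool_rot'],s['force'],round(s['opening'],3))
a0=167.5
P=pt(a0); env.goto([P[0],P[1],.25],[-90,0,a0])
print(env.move_straight(P,rate=.1,force_limit=8)); st('down')
env.gripper_to(0,12); st('grip')
for a in np.arange(a0-7.5,97,-7.5):
    env.move_straight(pt(a),[-90,0,a],rate=.06)
    s=env.read_state(); t=np.radians(a); print(round(a,1),'tang %.1f rad %.1f'%(s['force'][:2]@[-np.sin(t),np.cos(t)],s['force'][:2]@[np.cos(t),np.sin(t)]))
while a>88.5:
    a-=1.2; env.move_straight(pt(a),[-90,0,a],rate=.03); env.dwell(.1)
    s=env.read_state(); t=np.radians(a); ft=s['force'][:2]@[-np.sin(t),np.cos(t)]; print(round(a,1),'tang %.1f'%ft,s['wrist_torque'])
    if abs(ft)>14: break
st('end')
E
```

```text
False
down 16.77 [ 0.4455 -0.1302  0.1496] [-90.0127   0.0785 167.5084] [ 0.2217 -0.079  -0.2435] 0.506
grip 17.42 [ 0.445  -0.1303  0.1491] [-89.9906  -0.002  167.4829] [-0.2277 -0.4806  0.2136] 0.136
160.0 tang -0.1 rad -0.3
152.5 tang 0.6 rad 0.1
145.0 tang -0.4 rad -0.0
137.5 tang 0.6 rad -2.0
130.0 tang 0.7 rad -3.3
122.5 tang 0.4 rad -5.4
115.0 tang 1.1 rad -6.3
107.5 tang 0.6 rad -5.7
100.0 tang -0.3 rad -6.2
98.8 tang -0.1 [-1.6003 -0.0806  0.0152]
97.6 tang 1.0 [-1.61   -0.082  -0.0361]
96.4 tang 2.3 [-1.5576 -0.0427 -0.0539]
95.2 tang 1.0 [-1.5649 -0.0646 -0.0028]
94.0 tang 1.2 [-1.5462 -0.0649 -0.0954]
92.8 tang 0.5 [-1.6065  0.0116 -0.0291]
91.6 tang 1.3 [-1.4329  0.2578  0.0728]
90.4 tang 5.0 [-1.2658  1.1909  0.2686]
89.2 tang 6.6 [-1.0907  2.0974  0.3192]
88.0 tang 10.7 [-0.8708  2.9876  0.2597]
end 23.69 [ 0.5128 -0.0744  0.1488] [-89.2651   0.1285  88.2389] [-10.8498  -4.2537   9.6292] 0.15
```

The stop shows clearly at about 91.5°, as predicted. Now I release, retreat and verify.

```bash
python3 - <<'E'
from chk import *
C=np.array([.5163,-.146]); t=np.radians(91)
P=[*(C+.073*np.array([np.cos(t),np.sin(t)])),.149]
env.move_straight(P,[-90,0,91],rate=.03)
env.gripper_to(.5); print(env.read_state()['force'])
env.move_straight([P[0],P[1],.27],rate=.15)
env.goto([.38,.25,.32],[-90,0,90])
check('pics/f.png'); print(env.read_state()['clock'])
E
```

```text
[ 0.3619 -0.3765  0.3076]
top stripe [ 0.5287 -0.1442  0.208 ] 12 -2.5
wing [ 0.519  -0.2142  0.172 ] 17 -88.3
wing [ 0.5128 -0.0711  0.172 ] 18 93.3
scene stripe [ 0.5174 -0.133   0.208 ] 34 82.2
scene stripe [ 0.514  -0.1628  0.208 ] 24 -95.4
wing [ 0.5582 -0.176   0.172 ] 125 -34.2
wing [ 0.5165 -0.076   0.172 ] 29 89.2
27.675
```

View pics/f.png

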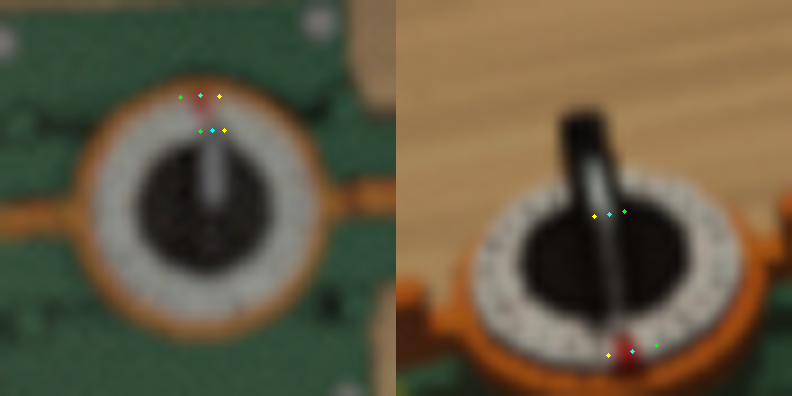

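```bash
python3 -c "
from h import *
env.close_job()"
```

```text
the job is handed in; nothing more can be done
```

The splitter is set and locked, and I handed the job in after about 28 s on the robot's clock, against the 51 s limit. The hand-in gives no verdict, so the results below are from my own checks.

- **Knob:** I gripped the bar (16 mm between the pads, so a proper grip) and turned it about 54° clockwise onto the red marker with the ring still loose. After release, pointer and marker agreed to about 2° in both views, against the 7° allowed. The two cameras' absolute angles differ by a few degrees, depending on where I put the knob's axis.
- **Lock ring:** I turned the near wing about 76° clockwise until the force rose at about 91.5°, right where the yellow marks put the stop. I backed off slightly before letting go. In the final top view the wings lie within about 1° of the yellow marks, and the pointer had not moved from its earlier reading (-2.5° against -2.6°).
- **One odd reading:** the scene camera's angle for one wing (-34°) in the last check was wrong because it picked up part of the ring, so I relied on the top view and the force at the stop.
- **Loose things:** the arm never went near the loose things, but I did not measure their positions again at the end.

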